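Run a coffee on the capsule machine and keep the button held

TASK

Make a coffee: take the capsule from the little dish, set it upright (narrow end down) in the hole of the machine's open drawer, let go of it and push the drawer fully home. Only then press the large round button on top of the machine right down to its stop and keep it there: the coffee runs only while that button is held, so the program must finish with the robot still holding it down. Be gentle with the machine, do not press its two small buttons, and leave the cup under the spout and the other crockery where they stand.

Things in the scene. Friction and masses are not known exactly. Their poses are not given: they have to be found in the camera images.
- machine: Black capsule coffee machine, fixed on the table: 290 mm deep, 130 wide, flat top 212 mm above the table with the buttons on it. Origin on the table under the middle of the head's front face; x runs from its front to its back, y to the left seen from its front, z up. The drawer comes out of the head towards -x. The head overhangs a drip tray (34 mm high) on which the cup stands.
- drawer_seat (a point): Centre of the capsule hole in the drawer, level with the drawer's flat steel top, 160 mm above the table; axes as the machine's. Round hole, 42 mm wide, 2 mm chamfer, 29 deep; a seated capsule hangs in it by its collar. The tray is 70 mm wide (y), 14 thick. The front plate stands 42 mm in front (-x) and rises 16 mm above the tray; the head is 43 to 58 mm behind when drawn out.
- drawer_face (a point): Middle of the outer face of the drawer's black front plate, 164 mm above the table: the place to push, along the machine's +x. The plate is 84 mm wide, 12 thick, from 126 to 176 mm above the table. Lower down an aluminium finger pull, 46 mm wide, sticks out 22 mm (its top 139 mm above the table). Axes as the machine's.
- drawer (a joint): How far the drawer is out, in m: 0 = fully home against its stop, 0.100 = fully out. It slides stiffly (about 2 N) and stays where it is left. Shut, the front plate's outer face lies 12 mm in front of the head.
- capsule: The coffee capsule: black plastic with a flat aluminium-foil lid, 36 mm high. Tapered body 31 mm wide at the bottom, 38 mm wide below the collar; collar 46 mm wide, from 26 to 36 mm above the bottom, its side straight: grip it there. Origin at the centre of its underside, z up along its axis. It stands upright in the dish, its underside 5 mm above the table. About 20 g.
- capsule_collar (a point): On the capsule's axis at the underside of its collar, 26 mm above its bottom; coincides with drawer_seat when the capsule is seated.
- hold_button_top (a point): Middle of the top of the large round button: aluminium cap 34 mm wide on the machine's centre line, 60 mm behind the head's front face, 230 mm above the table when up. It moves 8 mm straight down to a hard stop, then still stands 4 mm above its housing (50 mm wide, 6 mm above the machine's top). Springs back when let go.
- hold_button (a joint): Travel of the large button, in m: 0 = up, 0.008 = right down on its stop. It begins to move at about 3 N and takes about 9 N to be held right down.
- small_button_left (a joint): Travel of the left small round button (16 mm wide, 60 mm behind and 30 mm to the left (+y) of the large one, on the machine's top): 0 = up, 0.004 = down. Not to be pressed.
- small_button_right (a joint): Travel of the right small round button (16 mm wide, 60 mm behind and 30 mm to the right (-y) of the large one): 0 = up, 0.004 = down. Not to be pressed.
- dish: Small round white dish, 110 mm wide, 13 mm high, inner floor 5 mm above the table, standing loose left or right in front of the machine; the capsule stands in it near its centre. Origin at the centre of its underside.
- cup: White coffee cup, 64 mm wide (handle to one side), 52 mm high, standing loose on the drip tray below the spout. Origin at the centre of its underside.
- sugar_pot: White closed sugar pot with a knob on its lid, 84 mm wide, 86 mm high, loose on the table on the other side from the dish. Origin at the centre of its underside.
- teapot: White teapot with lid, body 136 mm wide, 121 mm high, spout and handle each reaching about 105 mm from its axis, loose on the table to the left (+y) of the machine. Origin at the centre of its underside.
There are look-alikes about, which are no part of the job. There is more than one size of the capsule; the one meant has the size given above.

How it is judged:
By the outcome, as a careful person would: the job done as asked, in the order asked, and still so for the second after the job is handed in, while the arm keeps its last pose, push and grip.
It also fails if it takes over 56 s, if anything falls off the work surface, if the arm or the gripper's body presses on something with over 40 N, if the wrist force passes 120 N, or if a joint passes its speed limit or range.

ROBOT

A 6-joint arm with a two-finger parallel gripper is mounted at the origin on the work surface. World frame = base frame: x ahead of the robot, y to its left, z up, the work surface at z = 0. Lengths are in m, angles in rad, forces in N, time in s.
With the tool pointing down it reaches from about 0.325 to 0.9 m from the base axis. Payload 6.1 kg.
Tool frame: the origin (TCP) lies midway between the tips of the shut fingers; the grasp point (between the pads) lies 19 mm behind it; z points along the fingers, y is the line along which they close (so a half turn about z gives the same grasp; the last joint's range is limited). The gripper opens to 85 mm and grips with 20 to 120 N. Pads are 22 mm wide; open, the fingers measure 114 mm over their backs; the gripper's body (76 mm by 85 mm) begins 54 mm behind the grasp point. The pads swing forward as they close: fully open they stand 13 mm farther back than shut.
Start: joints at [-1.311, 0.22, 1.526, -0, 1.395, -0.126], TCP at [0.235, -0.579, 0.203] pointing down, gripper open.
Joint ranges: [-2.98, 2.98], [-0.91, 2.08], [0.09, 2.57], [-1.24, 4.39], [0.2, 2.65], [-2.68, 2.68]. Speed limits (rad/s): [2.57, 2.57, 3.01, 3.14, 3.14, 3.14].

INTERFACE

Orientations are given as [roll, pitch, yaw] about the fixed x, y, z axes, in that order (R = Rz(yaw) Ry(pitch) Rx(roll)).
In Python, from plant import movep, move_l, set_joints, gripper_to, hold, inverse_kinematics, observe, get_image, get_calibration, Unreachable, job_done gives the robot as it stands. Calls block until the motion is done:
- movep(position, orientation): joint-space move of the TCP to a pose.
- move_l(position, feed=0.15, rotation=None, max_force=None): straight line of the TCP; rotation=None keeps the orientation; feed is the mean speed in m/s. With max_force (N) it stops when the force on the tool has changed by that much, and returns True; else False.
- set_joints(angles): joint-space move.
- gripper_to(opening, f_grip=None): finger opening in m; f_grip is the grip in N (None keeps the last); returns when the fingers have stopped.
- hold(seconds).
- inverse_kinematics(position, orientation): joint angles nearest the present ones, or None.
- observe(): the state.
- get_image(name): name is "side" or "top" or "wrist"; returns (picture, depth): 420x560x3 uint8, red, green, blue; 420x560 float32, m along the optical axis (not along the pixel's ray), 0 where there is no reading.
- get_calibration(name): a dict with "intrinsics" (3x3 intrinsics, pixels), "world_from_camera" (4x4, takes a point from camera to world coordinates). Camera axes: x right, y down, z forward; pixel columns grow to the right and rows downward; lengths in m; the calibration is good to about 2 mm. A picture is of the moment at which its call begins: read the wrist's pose just before it. get_calibration takes no time and is no camera call; for the wrist camera it gives the pose at the moment of the call.
A pose or a line that the arm cannot do raises Unreachable and nothing moves.
- job_done(): hands the job in; it is judged then, once.
The state is a dict: "time_s": time; "q": joint angles; "joint_velocities": joint speeds; "joint_torque": joint torques, N m; "eef_pos": TCP position; "tcp_rot": TCP orientation; "ft_force": force on the tool from outside, world axes, zero at the start; "torque": the same for the moment, N m; "opening": finger opening in m; "grasp_force": force on a finger pad.
Only numpy, scipy, OpenCV 4.12 (cv2) and the standard library are available. Lean on these libraries where they do the work, as an engineer would, in place of code of your own. Each camera call takes 0.05 s, during which the arm holds its last target. There are 200 camera calls.

## Working session

There is one attempt and no reset: what is moved stays moved. The work goes in short steps, each a Python script; the robot and the scene stay as the last script left them, time stands still between calls to the robot, and variables do not carry over. Pictures are saved under pics/ and viewed, at most 10 in all, crops included, and the job is handed in when it is done.

```bash
ls; mkdir -p pics
python3 - <<'E'
from plant import *
import cv2,numpy as np
for n in("side","top"):
    im,d=get_image(n);cv2.imwrite(f"pics/{n}0.png",im[:,:,::-1]);np.save(f"pics/{n}0.npy",d)
    c=get_calibration(n);print(n,c["intrinsics"],c["world_from_camera"])
print(observe())
E
```

```text
pics
side [[518.00124538   0.         280.83560376]
 [  0.         518.00124538 218.62037866]
 [  0.           0.           1.        ]] [[-0.83725388 -0.33224193  0.43430547  0.01238629]
 [-0.54638163  0.4767176  -0.68862722  0.84914528]
 [ 0.02174978 -0.81385234 -0.58066455  0.83229888]
 [ 0.          0.          0.          1.        ]]
top [[479.69981779   0.         272.57070845]
 [  0.         479.69981779 202.57275208]
 [  0.           0.           1.        ]] [[-0.00847435 -0.99880225  0.04818984  0.44730811]
 [-0.99980572  0.00932081  0.01736776  0.01049005]
 [-0.01779612 -0.0480333  -0.99868719  1.49308717]
 [ 0.          0.          0.          1.        ]]
{'time_s': 0.1, 'q': array([-1.31110627e+00,  2.21165465e-01,  1.52754286e+00, -2.98202176e-05,
        1.39468412e+00, -1.26086194e-01]), 'joint_velocities': array([ 0.00189875, -0.0024597 , -0.00486436,  0.00198842, -0.00071672,
        0.0028766 ]), 'joint_torque': array([ 1.26390052e-03, -4.98245680e+01, -3.90546906e+01, -9.05600450e-05,
        5.75026148e-03, -1.52876645e-06]), 'eef_pos': array([ 0.23500983, -0.57847145,  0.20217297]), 'tcp_rot': array([-3.13980345e+00, -1.97212326e-04,  3.85781323e-01]), 'ft_force': array([-0.9057856 ,  0.51163168, -0.15217542]), 'torque': array([-0.03835616, -0.01778966,  0.0227886 ]), 'grasp_force': 0.0, 'opening': 0.08527993591098375}
```

View pics/top0.png

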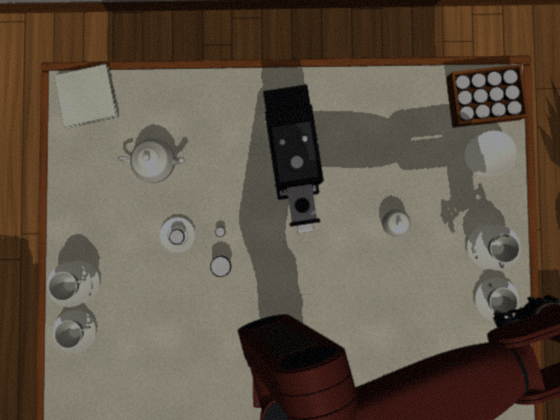

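View pics/side0.png

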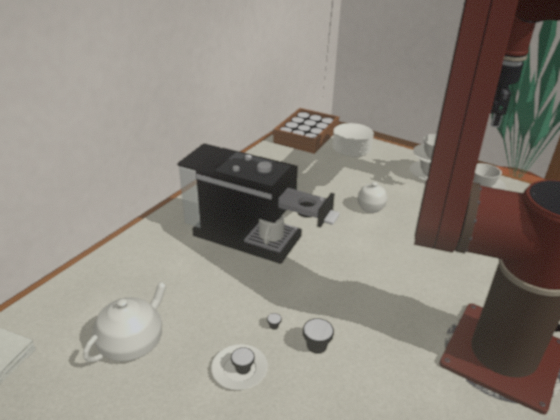

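Top view: the dish with a capsule is at (177,236). Candidates: the dish capsule (177,236), a tiny capsule (220,231), a big capsule (220,266), and the 12 capsules in the box (490,95). I choose the one in the dish. The drawer hole is at (302,206), the large button about (296,162), and the small ones at (281,142) and (305,139). The side view agrees: dish capsule (243,357), hole (305,203), button (264,167).

```bash
cat > h.py <<'E'
import numpy as np,cv2
from plant import *
def px(c,d,u,v,z=None):
    K,T=c["intrinsics"],c["world_from_camera"]
    r=np.array([(u-K[0,2])/K[0,0],(v-K[1,2])/K[1,1],1])
    if z is None: p=r*d
    else:
        w=T[:3,:3]@r; p=r*((z-T[2,3])/w[2])
    return T[:3,:3]@p+T[:3,3]
def tri(obs):  # obs: list of (calib,u,v) -> point, residual
    A=np.zeros((3,3));b=np.zeros(3);L=[]
    for c,u,v in obs:
        T=c["world_from_camera"];o=T[:3,3];w=px(c,1.,u,v)-o;w/=np.linalg.norm(w)
        P=np.eye(3)-np.outer(w,w);A+=P;b+=P@o;L.append((P,o))
    x=np.linalg.solve(A,b);return x,[np.linalg.norm(P@(x-o)) for P,o in L]
E
python3 - <<'E'
from h import *
np.set_printoptions(precision=4,suppress=True)
ct,cs=get_calibration("top"),get_calibration("side")
dt,ds=np.load("pics/top0.npy"),np.load("pics/side0.npy")
for n,a,b in [("caps",(177,236),(243,356)),("hole",(302,206),(306,204)),("btn",(296,162),(264,166)),("sbL",(281,142),(237,168)),("sbR",(305,139),(249,158)),("tiny",(220,231),(274,319)),("big",(220,266),(318,329)),("cup?",(177,236),(270,232)),("sugar",(397,221),(373,186)),("teapot",(150,157),(124,303))]:
    print(n,px(ct,dt[a[1],a[0]],*a),px(cs,ds[b[1],b[0]],*b),*tri([(ct,*a),(cs,*b)]))
o=observe();c=get_calibration("wrist");T=c["world_from_camera"];print(c["intrinsics"],T,o["eef_pos"],o["tcp_rot"])
E
```

```text
caps [0.4185 0.3273 0.0369] [0.4173 0.3299 0.0389] [0.4188 0.3277 0.0357] [np.float64(0.0002698951019211049), np.float64(0.00026989510192126605)]
hole [ 0.5025 -0.0493  0.132 ] [ 0.5169 -0.063   0.1354] [ 0.5045 -0.047   0.1487] [np.float64(0.0031073947249520375), np.float64(0.003107394724952065)]
btn [ 0.6149 -0.0304  0.2318] [ 0.6111 -0.0203  0.2295] [ 0.6168 -0.0302  0.2229] [np.float64(0.0008714837172473054), np.float64(0.0008714837172470968)]
sbL [0.6696 0.0087 0.2259] [0.6658 0.0118 0.221 ] [0.67   0.0081 0.2181] [np.float64(0.0010920244256110085), np.float64(0.0010920244256111533)]
sbR [ 0.6772 -0.0552  0.2243] [ 0.6718 -0.0443  0.2205] [ 0.6796 -0.0556  0.2129] [np.float64(0.00043488041411943136), np.float64(0.00043488041411920297)]
tiny [0.4325 0.1978 0.0245] [0.429  0.2051 0.0246] [0.4327 0.1989 0.017 ] [np.float64(0.000253451040098678), np.float64(0.0002534510400987518)]
big [0.3279 0.195  0.049 ] [0.3269 0.2001 0.0524] [0.3283 0.1955 0.0473] [np.float64(0.0006663253172457522), np.float64(0.000666325317245651)]
cup? [0.4185 0.3273 0.0369] [ 0.582  -0.0052  0.0585] [0.4146 0.2648 0.2993] [np.float64(0.010580246801337017), np.float64(0.010580246801336957)]
sugar [ 0.4581 -0.3306  0.0741] [ 0.4546 -0.3289  0.0735] [ 0.457  -0.3318  0.0712] [np.float64(0.0012116083693478846), np.float64(0.0012116083693479724)]
teapot [0.6521 0.3939 0.0981] [0.6435 0.4054 0.1154] [0.6538 0.395  0.1006] [np.float64(0.0027364306739713633), np.float64(0.0027364306739712492)]
[[376.9321   0.     285.5009]
 [  0.     376.9321 207.359 ]
 [  0.       0.       1.    ]] [[ 0.3763 -0.8852 -0.2734  0.3048]
 [-0.9265 -0.3602 -0.1089 -0.5512]
 [-0.0021  0.2943 -0.9557  0.3732]
 [ 0.      0.      0.      1.    ]] [ 0.235  -0.5785  0.2022] [-3.1398 -0.0002  0.3858]
```

Run:
```python
from h import *
import pickle
np.set_printoptions(precision=4,suppress=True)
Y=0.14-np.pi; V={}
for n,p in [("d1",(.44,-.075,.30)),("d2",(.50,-.02,.30)),("c1",(.37,.36,.18)),("c2",(.36,.28,.22))]:
    movep(p,[np.pi,0,Y]); hold(.15)
    c=get_calibration("wrist"); im,d=get_image("wrist"); V[n]=(c,im,d)
    cv2.imwrite(f"pics/{n}.png",im[:,:,::-1])
pickle.dump(V,open("pics/V.pkl","wb"))
o=observe();print(o["time_s"],o["q"],o["eef_pos"],o["ft_force"])
m=np.vstack([np.hstack([V["d1"][1],V["d2"][1]]),np.hstack([V["c1"][1],V["c2"][1]])])
cv2.imwrite("pics/m.png",cv2.resize(m,(800,600),interpolation=cv2.INTER_AREA)[:,:,::-1])
```

```text
5.3167 [ 0.4886 -0.2061  1.9252  0.0002  1.4239 -1.2227] [0.3597 0.2803 0.2193] [-0.0104  0.1692 -0.5381]
```

View pics/m.png

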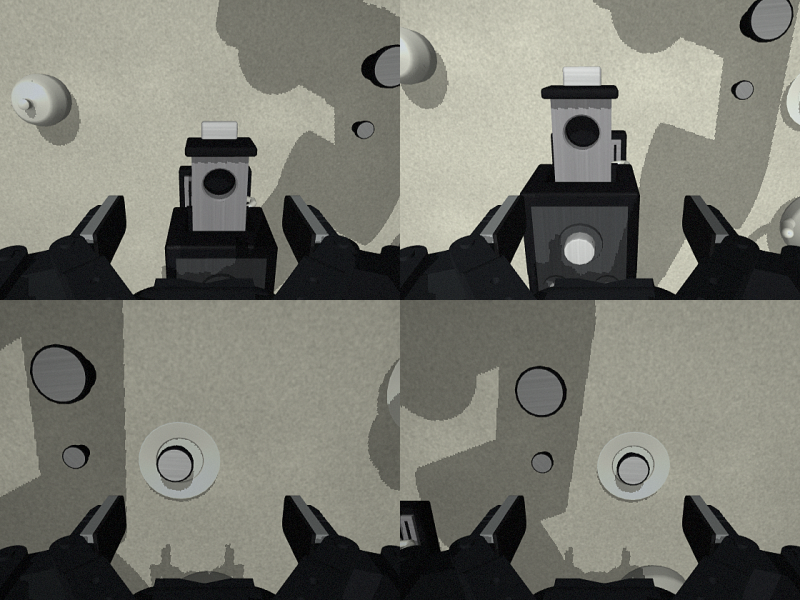

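The montage (1.4× reduced) shows, in native pixels, the hole at d1 (307,254) and d2 (255,182), the button in d2 (251,350), and the dish capsule at c1 (245,230) and c2 (326,237). Next, enlarged crops.

Run:
```python
from h import *
import pickle
V=pickle.load(open("pics/V.pkl","rb"))
t=[]
for n,u,v in [("d1",307,240),("d2",255,170),("c1",245,230),("c2",326,237)]:
    im=V[n][1][v-45:v+45,u-60:u+60]
    im=cv2.convertScaleAbs(im,alpha=1.3,beta=10)
    t.append(cv2.resize(im,(400,300),interpolation=cv2.INTER_CUBIC))
cv2.imwrite("pics/crop.png",np.vstack([np.hstack(t[:2]),np.hstack(t[2:])])[:,:,::-1])
```

```text
(no output)
```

View pics/crop.png

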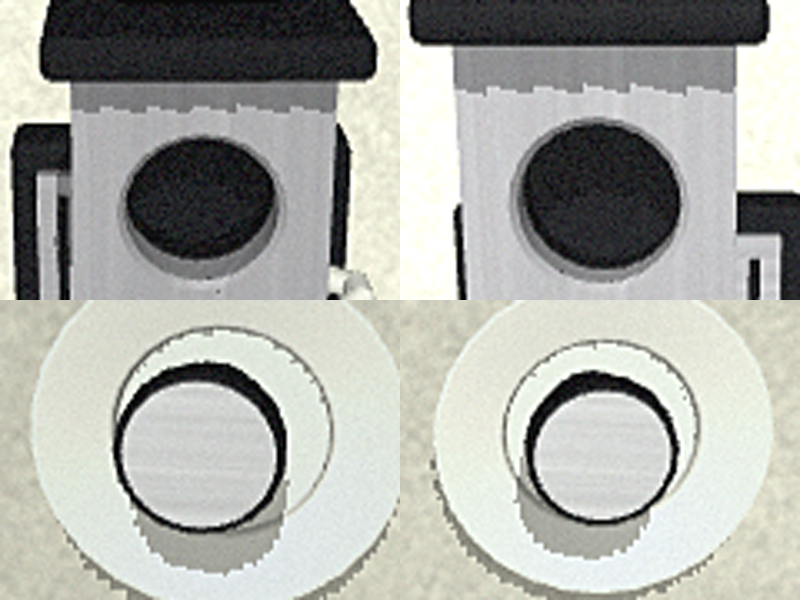

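Run:
```python
from h import *
import pickle
np.set_printoptions(precision=4,suppress=True)
V=pickle.load(open("pics/V.pkl","rb"));ct,cs=get_calibration("top"),get_calibration("side")
def dep(n,u,v): d=V[n][2];return np.median(d[int(v)-1:int(v)+2,int(u)-1:int(u)+2])
h=tri([(V["d1"][0],307.6,256.9),(V["d2"][0],254.2,184.8)]);print("hole",h,px(V["d1"][0],0,307.6,256.9,.16),px(V["d2"][0],0,254.2,184.8,.16),px(ct,0,302,206,.16))
c=tri([(V["c1"][0],244.5,230.9),(V["c2"][0],326.3,238.3)]);print("lid",c,px(V["c1"][0],0,244.5,230.9,.041),px(V["c2"][0],0,326.3,238.3,.041),px(V["c1"][0],dep("c1",244.5,230.9),244.5,230.9))
# lid width (foil) at z .041
f=lambda n,u0,v0,x,y:(V[n][0],0,u0-60+x/3.333-.35,v0-45+y/3.333-.35)
for x0,x1 in((120,279),(114,287)): print("width",np.linalg.norm(px(*f("c1",245,230,x0,155),.041)-px(*f("c1",245,230,x1,155),.041)))
for n,u0,v0,L in [("d1",307,240,((72,115,75,298),(336,115,329,265))),("d2",255,170,((55,50,72,298),(336,50,337,298)))]:
    for x0,y0,x1,y1 in L:
        a,b=px(*f(n,u0,v0,x0,y0),.16),px(*f(n,u0,v0,x1,y1),.16);print(n,"edge",a,b,"yaw",np.arctan2(*(b-a)[1::-1]))
# front plate top inner/outer edge, z=.176
for y in (5,40): 
  a,b=px(*f("d2",255,170,15,y),.176),px(*f("d2",255,170,365,y),.176);print("plate",y,a,b,np.linalg.norm(a-b),"yaw",np.arctan2(*(b-a)[1::-1])-np.pi/2)
# button: bright blob in d2
g=V["d2"][1].mean(2);d=V["d2"][2]
print("btn mean bright",g[350,251]);m=(g>g[350,251]*.75).astype(np.uint8);k,l,s,ce=cv2.connectedComponentsWithStats(m);i=l[350,251];print(s[i],ce[i])
u,v=ce[i];print(px(V["d2"][0],0,u,v,.23),px(V["d2"][0],dep("d2",u,v),u,v),tri([(V["d2"][0],u,v),(ct,296,162)]))
```

```text
hole (array([ 0.5035, -0.0474,  0.1602]), [np.float64(0.00016208796067964735), np.float64(0.00016208796067973349)]) [ 0.5035 -0.0473  0.16  ] [ 0.5037 -0.0476  0.16  ] [ 0.5013 -0.048   0.16  ]
lid (array([0.418 , 0.3289, 0.0402]), [np.float64(9.037754790272574e-05), np.float64(9.037754790272161e-05)]) [0.4176 0.3289 0.041 ] [0.4178 0.3287 0.041 ] [0.4172 0.329  0.042 ]
width 0.041891139910166054
width 0.04557968824461168
d1 edge [ 0.4821 -0.0856  0.16  ] [ 0.5352 -0.0781  0.16  ] yaw 0.14072759857491493
d1 edge [ 0.4725 -0.0168  0.16  ] [ 0.5157 -0.0105  0.16  ] yaw 0.1428259326335429
d2 edge [ 0.4709 -0.0868  0.16  ] [ 0.5342 -0.0772  0.16  ] yaw 0.15072697619987077
d2 edge [ 0.4613 -0.0185  0.16  ] [ 0.5246 -0.0089  0.16  ] yaw 0.15094063358868764
plate 5 [ 0.4596 -0.0939  0.176 ] [ 0.4484 -0.0141  0.176 ] 0.08061758471143464 yaw 0.139175059794034
plate 40 [ 0.4676 -0.0933  0.176 ] [ 0.4563 -0.0128  0.176 ] 0.08126607261268856 yaw 0.1391801819421281
btn mean bright 191.33333333333334
[ 230  330   42   41 1238] [250.5477 351.13  ]
[ 0.6149 -0.0319  0.23  ] [ 0.6151 -0.0319  0.2298] (array([ 0.6152, -0.0312,  0.2296]), [np.float64(0.0007228620405263521), np.float64(0.0007228620405263398)])
```

Measurements check out: hole z 160 mm, lid z 41 mm, collar width 46 mm, button z 230 mm, plate about 81 mm wide. Before grasping I check where the fingertips are at a 50 mm opening.

Run:
```python
from h import *
from scipy.spatial.transform import Rotation as R
np.set_printoptions(precision=4,suppress=True)
Y=0.142-np.pi
movep([.4177,.3288,.13],[np.pi,0,Y])
for op in (.085,.05):
    gripper_to(op,25); hold(.1)
    o=observe();c=get_calibration("wrist");im,d=get_image("wrist")
    u,v=np.meshgrid(np.arange(560),np.arange(420));K,T=c["intrinsics"],c["world_from_camera"]
    P=np.stack([(u-K[0,2])/K[0,0]*d,(v-K[1,2])/K[1,1]*d,d],-1)[d>0]@T[:3,:3].T+T[:3,3]
    Q=(P-o["eef_pos"])@R.from_euler("xyz",o["tcp_rot"]).as_matrix()
    s=(abs(Q[:,0])<.02)&(abs(Q[:,1])<.065)&(Q[:,2]<.03)&(Q[:,2]>-.06)
    for g in(1,-1):
        q=Q[s&(g*Q[:,1]>0)];print(op,o["opening"],g,len(q),np.percentile(q,[1,99,99.9],axis=0))
print(observe()["time_s"])
cv2.imwrite("pics/f.png",im[:,:,::-1])
```

```text
0.085 0.08520602082753437 1 1531 [[-0.0107  0.0414 -0.0598]
 [ 0.0114  0.055  -0.0419]
 [ 0.0116  0.0555 -0.0413]]
0.085 0.08520602082753437 -1 1534 [[-0.0108 -0.0564 -0.0599]
 [ 0.0113 -0.0427 -0.0417]
 [ 0.0118 -0.0426 -0.0411]]
0.05 0.05010997163277685 1 1774 [[-0.0104  0.0241 -0.0598]
 [ 0.0114  0.0377 -0.0325]
 [ 0.0116  0.0381 -0.0313]]
0.05 0.05010997163277685 -1 1790 [[-0.0107 -0.039  -0.0598]
 [ 0.0114 -0.0255 -0.0324]
 [ 0.0115 -0.0254 -0.0311]]
6.8167
```

View pics/f.png

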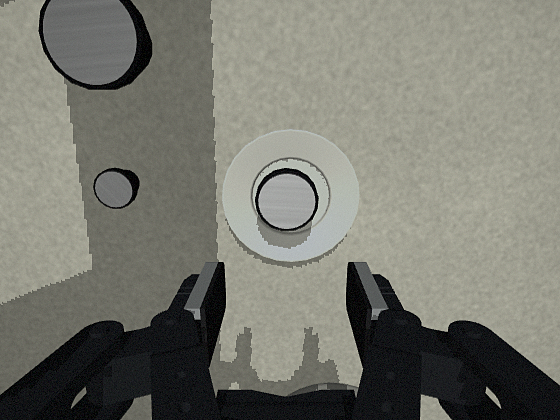

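The picture shows the fingertips at v≈262, with the capsule under them at (287,200). By the wrist depth the tips lie about 31 mm behind the stated TCP, more than the text suggests. The side camera can check this independently.

Run:
```python
from h import *
from scipy.spatial.transform import Rotation as R
np.set_printoptions(precision=4,suppress=True)
o=observe();c=get_calibration("side");im,d=get_image("side")
u,v=np.meshgrid(np.arange(560),np.arange(420));K,T=c["intrinsics"],c["world_from_camera"]
P=np.stack([(u-K[0,2])/K[0,0]*d,(v-K[1,2])/K[1,1]*d,d],-1)@T[:3,:3].T+T[:3,3]
Q=(P-o["eef_pos"])@R.from_euler("xyz",o["tcp_rot"]).as_matrix()
s=(abs(Q[...,0])<.02)&(abs(Q[...,1])<.06)&(Q[...,2]<.05)&(Q[...,2]>-.05)&(d>0)
print(s.sum(),o["eef_pos"],o["tcp_rot"])
for a in np.unique(np.round(Q[s][:,2],3),return_counts=True): print(a)
print(Q[s][np.argsort(-Q[s][:,2])[:8]])
x=im[240:400,150:363];cv2.imwrite("pics/s1.png",cv2.resize(x,(798,600),interpolation=cv2.INTER_CUBIC)[:,:,::-1])
```

```text
174 [0.4177 0.3288 0.1299] [-3.1416 -0.0002 -2.9996]
[-0.05  -0.049 -0.048 -0.047 -0.046 -0.045 -0.044 -0.043 -0.042 -0.041
 -0.04  -0.039 -0.038 -0.037 -0.036 -0.035 -0.034 -0.033 -0.032 -0.031
 -0.03  -0.029 -0.027]
[ 3 18  7 14  5 10  9  8 10 12  6 10  7 17  5  6  6  5  4  6  3  2  1]
[[ 0.0025 -0.0265 -0.0268]
 [-0.0027 -0.0247 -0.0287]
 [-0.007  -0.025  -0.0291]
 [ 0.0026 -0.0263 -0.0295]
 [ 0.0012 -0.0251 -0.0301]
 [ 0.0058 -0.0241 -0.0304]
 [ 0.0064  0.0328 -0.0307]
 [ 0.0048  0.0336 -0.0308]]
```

View pics/s1.png

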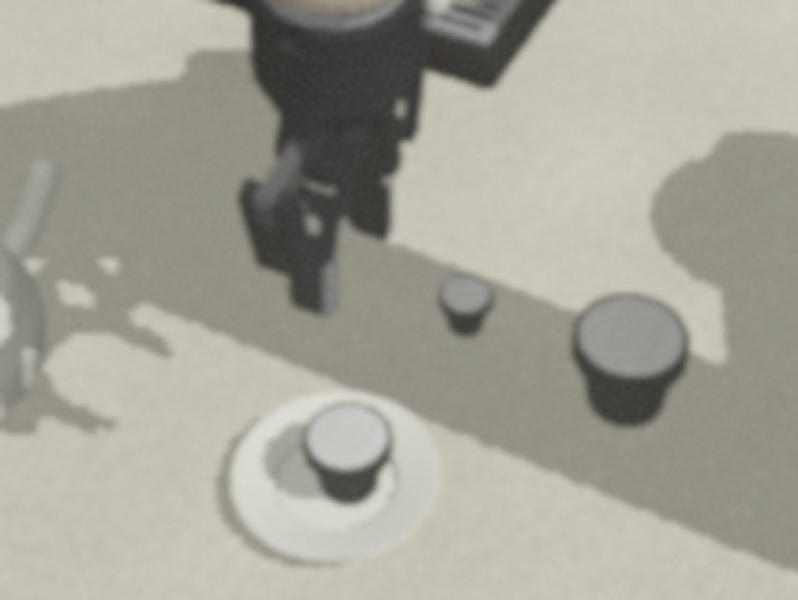

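Both cameras put the tips about 30 mm behind the reported TCP at this opening, so the usable tip is TCP + 0.030. I use that offset, with a force guard on the descent in case it is wrong.

Run:
```python
from h import *
np.set_printoptions(precision=4,suppress=True)
gripper_to(.065,25)
print(move_l([.4177,.3288,.045],.15), move_l([.4177,.3288,.004],.06,max_force=4))
o=observe();print(o["eef_pos"],o["ft_force"])
gripper_to(.03,25);o=observe();print(o["opening"],o["grasp_force"],o["time_s"])
if .043<o["opening"]<.049:
    move_l([.4177,.3288,.10],.12)
    o=observe();print(o["opening"],o["grasp_force"],o["ft_force"],o["time_s"])
    im,d=get_image("wrist");im2,_=get_image("side")
    cv2.imwrite("pics/g.png",np.hstack([cv2.resize(im[130:400,180:400],(400,491)),cv2.resize(im2[260:400,190:304],(400,491),interpolation=cv2.INTER_CUBIC)])[:,:,::-1])
```

```text
False False
[0.4178 0.3289 0.0041] [ 0.0635  0.2936 -0.0371]
0.04330714485529403 25.29431641101837 9.0417
0.04364533016430613 25.4663023352623 [-0.0467  0.9467  0.2917] 9.9917
```

View pics/g.png

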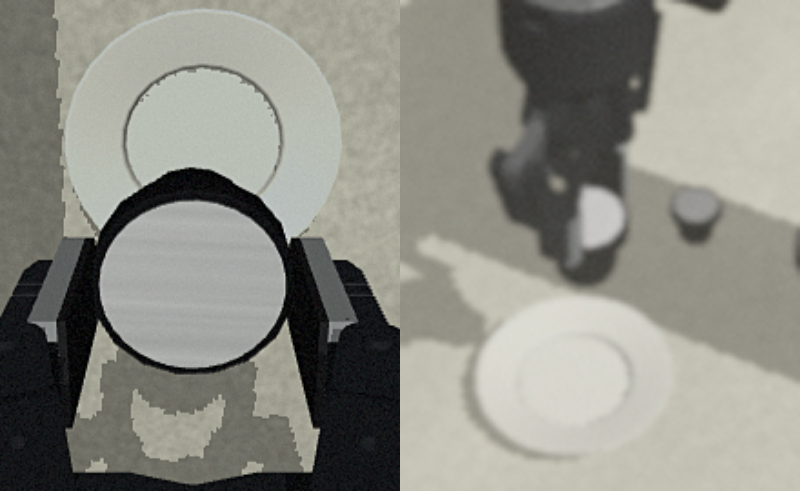

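The capsule is held upright by its collar at the left-tile centre (192,283), and the dish stayed put. Next I carry it over the hole, measure it in hand, then lower it with a force guard.

Run:
```python
from h import *
np.set_printoptions(precision=4,suppress=True)
Y=0.142-np.pi; H=np.array([.5036,-.0474])
move_l([.4177,.3288,.22],.2); movep([*H,.22],[np.pi,0,Y]); move_l([*H,.195],.1); hold(.2)
o=observe();c=get_calibration("wrist");im,d=get_image("wrist")
zl=o["eef_pos"][2]+.037
g=im.mean(2);K=c["intrinsics"];T=c["world_from_camera"]
p=T[:3,:3].T@(np.array([*o["eef_pos"][:2],zl])-T[:3,3]);u,v=K[0,0]*p[0]/p[2]+K[0,2],K[1,1]*p[1]/p[2]+K[1,2]
m=((abs(d-p[2])<.02)&(g>90)).astype(np.uint8);k,l,s,ce=cv2.connectedComponentsWithStats(m)
i=l[int(v),int(u)];cn,_=cv2.findContours((l==i).astype(np.uint8),cv2.RETR_EXTERNAL,2);e=cv2.fitEllipse(max(cn,key=len))
print((u,v),i,s[i],ce[i],e)
a=px(c,0,*e[0],zl);b=px(c,d[int(v),int(u)],*e[0]);print("lid",a,b,"tcp",o["eef_pos"],o["tcp_rot"],"f",o["ft_force"],o["time_s"],o["opening"])
```

```text
(np.float64(287.1227234343113), np.float64(288.47928633962107)) 1 [ 234  240  103   93 7434] [285.4969 285.9746] ((285.4992370605469, 285.9763488769531), (91.47161102294922, 102.02033996582031), 90.42366790771484)
lid [ 0.5031 -0.0482  0.2328] [ 0.503  -0.0482  0.2329] tcp [ 0.5041 -0.0474  0.1958] [-3.1411  0.0012 -2.9993] f [-0.1346  0.0604 -0.8477] 12.875 0.04353885582991087
```

Run:
```python
from h import *
np.set_printoptions(precision=4,suppress=True)
H=np.array([.5041,-.0466])
move_l([*H,.165],.1)
r=move_l([*H,.1335],.04,max_force=4);o=observe();print(r,o["eef_pos"],o["ft_force"],o["opening"])
if o["eef_pos"][2]<.137:
    gripper_to(.066);o=observe();print(o["opening"],o["ft_force"])
    move_l([*H,.20],.12);movep([.47,-.052,.26],[np.pi,0,.142-np.pi])
    hold(.1);c=get_calibration("wrist");im,d=get_image("wrist");o=observe();print(o["time_s"])
    cv2.imwrite("pics/s2.png",im[:,:,::-1]);np.save("pics/s2.npy",d)
    import pickle;pickle.dump(c,open("pics/s2.pkl","wb"))
```

```text
True [ 0.5035 -0.0465  0.1337] [-0.7112  0.1301  4.2526] 0.043679776294345975
0.06593535486150905 [ 0.7244  0.5481 -0.4011]
15.7083
```

View pics/s2.png

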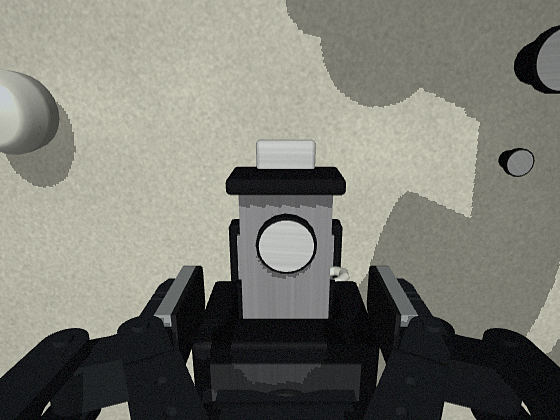

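The lid sits centred in the hole at (286,245). I check its height, then push the drawer home with a force guard.

```bash
cat > push.py <<'E'
from h import *
import pickle
np.set_printoptions(precision=4,suppress=True)
c=pickle.load(open("pics/s2.pkl","rb"));d=np.load("pics/s2.npy")
z=[px(c,d[v,u],u,v) for u,v in((286,245),(270,245),(302,245),(286,230),(286,260))];print(np.array(z))
assert abs(z[0][2]-.170)<.004
Y=.142;ax=np.array([np.cos(Y),np.sin(Y)]);H=np.array([.5036,-.0474]);P=lambda s:H+s*ax
R=[np.pi,0,Y-np.pi]
movep([*P(-.098),.20],R);gripper_to(0,25);move_l([*P(-.098),.128],.15);hold(.1)
o=observe();print("opening",o["opening"],o["ft_force"])
r1=move_l([*P(.018),.128],.08,max_force=9);o=observe();s=(o["eef_pos"][:2]-H)@ax;print(r1,s,o["ft_force"])
r2=False
if not r1: r2=move_l([*P(.038),.128],.03,max_force=9);o=observe();s=(o["eef_pos"][:2]-H)@ax;print(r2,s,o["ft_force"],o["time_s"])
E
python3 push.py
```

```text
[[ 0.5021 -0.0473  0.1715]
 [ 0.5044 -0.059   0.1699]
 [ 0.5008 -0.0355  0.1706]
 [ 0.4909 -0.0489  0.1701]
 [ 0.5147 -0.0455  0.1701]]
opening -6.504638702712615e-05 [-0.5256 -0.2446 -0.1507]
False 0.018057607402466924 [ 0.0226 -0.7967  0.1497]
True 0.030832154506207927 [-0.3085 -0.1131  0.161 ] 19.6167
```

Run:
```python
from h import *
np.set_printoptions(precision=4,suppress=True)
Y=.142;ax=np.array([np.cos(Y),np.sin(Y)]);H=np.array([.5036,-.0474]);P=lambda s:H+s*ax
S=lambda:(lambda o:((o["eef_pos"][:2]-H)@ax,o["ft_force"]))(observe())
print(S());r=move_l([*P(.042),.128],.03,max_force=14);print(r,S());hold(.2);print(S())
move_l([*P(-.02),.128],.12);move_l([*P(-.02),.29],.25);hold(.1)
c=get_calibration("wrist");im,d=get_image("wrist");si,_=get_image("side");print(observe()["time_s"])
x=cv2.resize(si[120:280,160:373],(400,300),interpolation=cv2.INTER_CUBIC)
cv2.imwrite("pics/p.png",np.hstack([cv2.resize(im,(400,300)),x])[:,:,::-1])
import pickle;pickle.dump((c,im,d),open("pics/p.pkl","wb"))
```

```text
(np.float64(0.030832154506207927), array([-0.3085, -0.1131,  0.161 ]))
True (np.float64(0.03061048645646996), array([-0.0521,  0.9735, -0.2404]))
(np.float64(0.030027516432288907), array([-0.0537,  0.3837,  0.0151]))
21.625
```

View pics/p.png

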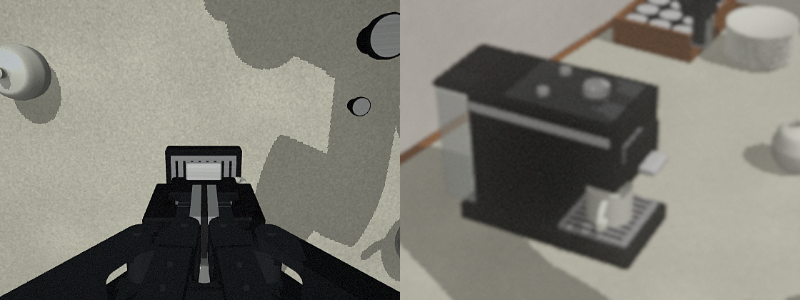

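The drawer is shut: it stopped twice at the same place, s≈30.5 mm against 29.6 predicted, and only the finger pull protrudes. The cup is in place at (605,205). Because a guarded stop relaxes afterwards, I press the button in small position steps.

Run:
```python
from h import *
np.set_printoptions(precision=4,suppress=True)
B=[.615,-.0318];R=[np.pi,0,.142-np.pi]
movep([*B,.235],R);move_l([*B,.206],.08,max_force=6);hold(.2)
o=observe();z0=o["eef_pos"][2];f0=o["ft_force"][2];print(o["eef_pos"],o["ft_force"])
z=z0
while z>.182:
    z-=.001;move_l([*B,z],.02);hold(.05);o=observe();f=o["ft_force"][2]-f0
    print(round(z,4),o["eef_pos"],round(f,2))
    if f>15: break
hold(.3);o=observe();print(o["eef_pos"],o["ft_force"],o["time_s"])
```

```text
[ 0.6154 -0.0319  0.2067] [0.5139 0.5541 0.2263]
0.2057 [ 0.6151 -0.0318  0.2058] -0.48
0.2047 [ 0.615  -0.0318  0.2046] 0.4
0.2037 [ 0.615  -0.0318  0.2036] 0.63
0.2027 [ 0.615  -0.0318  0.2026] -1.15
0.2017 [ 0.6152 -0.0318  0.202 ] 0.97
0.2007 [ 0.6152 -0.0318  0.2011] 2.1
0.1997 [ 0.6152 -0.0318  0.1999] 4.06
0.1987 [ 0.6152 -0.0318  0.1989] 3.74
0.1977 [ 0.6152 -0.0319  0.198 ] 4.77
0.1967 [ 0.6152 -0.0318  0.1971] 6.44
0.1957 [ 0.6152 -0.0318  0.1963] 6.74
0.1947 [ 0.6152 -0.0319  0.1955] 7.34
0.1937 [ 0.6152 -0.0318  0.1946] 8.28
0.1927 [ 0.6152 -0.0319  0.194 ] 9.64
0.1917 [ 0.6153 -0.0319  0.1939] 13.86
0.1907 [ 0.6153 -0.0319  0.1939] 17.22
[ 0.6154 -0.0319  0.1938] [-6.7562  0.5516 18.4172] 28.0667
```

The button started to move at z≈0.202 and hit its stop at 0.1939, as predicted, and is now held with 18 N. One last look before handing in.

Run:
```python
from h import *
si,_=get_image("side");t,_=get_image("top");hold(.5);print(observe()["ft_force"],observe()["eef_pos"])
x=cv2.resize(si[120:300,140:380],(400,300),interpolation=cv2.INTER_CUBIC)
cv2.imwrite("pics/e.png",np.hstack([x,cv2.resize(t,(400,300))])[:,:,::-1])
```

```text
[-6.18219042  0.18302995 17.82454675] [ 0.61534118 -0.03187765  0.19384804]
```

View pics/e.png

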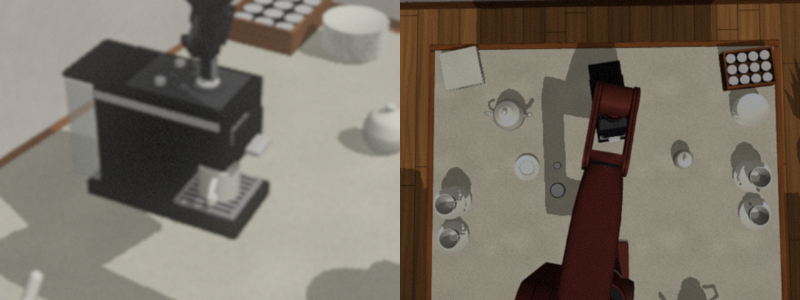

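The fingers stand on the large button at (208,82) and clear of the small ones. The drawer is shut, and the cup and crockery are where they were.

```bash
python3 -c "
from plant import *
print(job_done())"
```

```text
the job is handed in; nothing more can be done
None
```

The job is handed in: the capsule is seated in the drawer, the drawer is pushed home, and the robot is still holding the large button on its stop with about 18 N, after roughly 29 s on the robot's clock.

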